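# Back off the left-hand clamp nut of a flat lap and take out its slotted washer

## Task

The lap's bar nut has a left-hand thread: turn it clockwise (seen from above) until you feel it come up softly against its retaining ring at the top. Do not force it in either direction, or the spindle's lock jumps. Then slide the slotted washer out from under the nut by its upright tab, lay it flat in the wooden tray, tab and all, and disturb nothing else on the bench.

Things in the scene. Friction and masses are not known exactly. Their poses are not given: they have to be found in the camera images.
- nut_bar (a point): Centre of the steel nut's cross-bar, on the vertical spindle axis. Bar 90 mm long (x), 16 mm thick (y), 24 mm tall (z), both ends alike; its underside starts 34 to 39 mm above the lap's face. Pinch it across its thickness from above, or push one end round. A thin stud (14 mm across) sticks up through its middle to 176 mm above the bench.
- nut_collar (a point): Middle of the nut's round collar, 38 mm across, low on the same axis; same axes as nut_bar. Clockwise seen from above loosens: the nut rises 10 mm a turn against a steady 0.25 N m friction and stays where it is left. It starts somewhere between tight and 2.8 rad off tight; from there it is 1.8 to 4.6 rad to the retaining ring, how far is not known: feel for it. Both ends of the travel are hard stops.
- spindle (a joint): Twist (rad) of the spindle (lap and nut with it) against its sprung lock; 0 at rest, positive clockwise from above. It yields 0.125 rad per N m and springs back; the nut's friction alone twists it 0.03 rad. Beyond 0.1 rad either way (0.8 N m: about 20 N pushed at 40 mm from the axis) the lock jumps, which must not happen.
- washer_grip (a point): Centre, half-way up, of the slotted washer's upright tab: 26 mm long (x, away from the spindle), 10 mm thick (y; pinch it here), 34 mm tall, foot level with the washer's underside, 79 mm from the bore centre along +x; a neck 16 mm wide, 6 mm thick joins it to the plate. The washer starts flat on the round lap's face (radius 100 mm, 100 mm above the bench).
- washer_bore (a point): Washer bore centre, 3 mm above its underside; axes as washer_grip. Steel plate 58 mm across, 6 mm thick, with a 5.5 mm raised rim on top that hooks round the nut's collar until the nut is backed off. The slot (20 mm, round the 16 mm spindle) opens to -x: slide the washer out along its +x, tab first, flat on the lap; after 90 mm it is clear of the bar too. About 0.12 kg.
- tray: Low wooden tray fixed on the bench, outside 210 mm (x) x 150 mm (y) x 22 mm tall, walls and floor 5 mm thick; origin: centre of its underside on the bench.
- brass_pot: Lidded brass pot, 64 mm across, 60 mm tall; origin: centre of its underside. A bystander.
- ring_mandrel: Tapered steel ring stick, 280 mm long, up to 25 mm thick, lying on the bench; origin: the middle of its thin (15 mm) handle end face. A bystander.
- chasing_hammer: Small wooden-handled hammer lying on the bench; origin: under the middle of it. A bystander.
- flux_jar: Closed jar, 56 mm across, 75 mm tall; origin: centre of its underside. A bystander.
- screwdriver: Small screwdriver with a dark wooden handle lying on the bench; origin: under the middle of it. A bystander.
- wax_block: Green carving-wax block 70 x 40 x 22 mm; origin: centre of its underside. A bystander.
- washer: The slotted washer as a whole; origin: bore centre on its underside, axes as washer_bore.
There are look-alikes about, which are no part of the job. Leave any red or yellow look-alike of the washer alone.

How it is judged:
On the way, in this order (a step that is already met when the one before it is completed fails the run):
1. the nut is backed off clockwise to within 0.4 rad of its retaining ring (height (world z) of nut_bar above 0.1527 m), for 0.2 s.
2. the washer is slid out clear of the nut (horizontal distance between washer_bore and nut_bar above 0.06 m), for 0.1 s.
At the end, for the whole second after the job is handed in: The whole washer, plate and tab, lies flat (within 7 degrees) and still on the floor of the tray; the nut is still backed off to within 0.6 mm of its highest position; the spindle is back at rest (within 0.03 rad) (x of washer_bore in the frame of tray between -0.1 and 0.1 m and y of washer_bore in the frame of tray between -0.07 and 0.07 m and x of washer_grip in the frame of tray between -0.1 and 0.1 m and y of washer_grip in the frame of tray between -0.07 and 0.07 m and z of washer_bore in the frame of tray below 0.014 m and z of washer_grip in the frame of tray below 0.03 m and angle between washer_bore's own z axis and vertical below 0.12 rad and linear speed of washer below 0.02 m/s and height (world z) of nut_bar above 0.1527 m and value of joint spindle between -0.03 and 0.03 rad); the robot touches nothing.
It fails at once if the nut or spindle is forced: the spindle twists more than 0.1 rad either way and its lock jumps (value of joint spindle above 0.1 rad or value of joint spindle below -0.1 rad).
It fails at once if a bystander is moved more than 30 mm (distance of any of brass_pot, ring_mandrel, chasing_hammer, flux_jar, screwdriver, wax_block from where it was at the start of the episode above 0.03 m).
It also fails if it takes over 72 s, if anything falls off the work surface, if the arm or the gripper's body presses on something with over 40 N, if the wrist force passes 120 N, or if a joint passes its speed limit or range.

## Robot

A 6-joint arm with a two-finger parallel gripper is mounted at the origin on the work surface. World frame = base frame: x ahead of the robot, y to its left, z up, the work surface at z = 0. Lengths are in m, angles in rad, forces in N, time in s.
With the tool pointing down it reaches from about 0.35 to 0.975 m from the base axis. Payload 4.9 kg.
Tool frame: the origin (TCP) lies midway between the tips of the shut fingers; the grasp point (between the pads) lies 19 mm behind it; z points along the fingers, y is the line along which they close (so a half turn about z gives the same grasp; the last joint's range is limited). The gripper opens to 85 mm and grips with 20 to 120 N. Pads are 22 mm wide; open, the fingers measure 114 mm over their backs; the gripper's body (76 mm by 85 mm) begins 54 mm behind the grasp point. The pads swing forward as they close: fully open they stand 13 mm farther back than shut.
Start: joints at [1.019, 0.053, 1.613, -0, 1.476, -0.119], TCP at [0.262, 0.567, 0.231] pointing down, gripper open.
Joint ranges: [-3.01, 3.01], [-1.01, 2.22], [0.06, 2.58], [-1.02, 4.17], [0.09, 2.62], [-3.14, 3.14]. Speed limits (rad/s): [2.57, 2.57, 3.14, 3.14, 3.14, 3.14].

## Interface

Orientations are given as a unit quaternion [w, x, y, z].
In Python, from plant import state, grab_frame, camera_info, job_done, spot_in, masks_of, pinpoint gives the robot as it stands.
- The arm moves only by the shell command python3 -m handwheel 'ROWS' [OPENING]. ROWS is JSON, a list that holds one entry, the list of rows, each a list of 6 numbers: the shift along the world's x, y, z in m, then the turn, a rotation vector about the world's x, y, z in degrees. In form: [[[tx, ty, tz, ax, ay, az], ...]]. A call has 1 to 20 rows; each row shifts and turns the commanded pose from where the row before left it; what a row does not reach is not made up. A row lasts 1/12 s, in which the tool goes at most 41.7 mm and 7.16 degrees, less where a joint would pass 70% of its speed; a pose out of reach is approached as far as the arm can. A call is refused whole if a number of a shift passes 0.0417 or a number of a turn 7.16, either way. A call with a gripper value outside its range is refused whole. OPENING is the opening, from 0 (shut) to 1 (fully open), set as the call begins (- or left out, the last holds). The fingers move at their own pace and stop on an object; the grip force is fixed at half the most. Time passes only in rows, so rows that do not move let the fingers close. It gives the time, the measured TCP pose, the force, the opening and the grip force at its end, in the units of the state.
- state(): the state, without advancing time (a new reading comes with each control period).
- grab_frame(name): name is "side" or "top"; returns (picture, depth): 420x560x3 uint8, blue, green, red; 420x560 float32, m along the optical axis (not along the pixel's ray), 0 where there is no reading.
- camera_info(name): a dict with "fx", "fy", "cx", "cy" (pixels), "T" (4x4, takes a point from camera to world coordinates). Camera axes: x right, y up, looking along -z (the intrinsics and any distortion apply to the point x, -y, -z); pixel columns grow to the right and rows downward; lengths in m; the calibration is good to about 2 mm. A picture is of the moment at which its call begins. camera_info takes no time and is no camera call.
- job_done(): hands the job in; it is judged then, once.
Trained networks look in the newest picture that a camera, given by its name, has taken for a name from the list of things; names that differ only in an ending like _2 or _b are one class to them, and where a whole thing is asked for, a point or a joint stands for the part that bears it (a point fixed in the world has none). Each returns a list of dicts, best first, with "conf" (0 to 1); they miss things now and then, are a little off and sometimes report something else, mostly with a low value. They report only what shows in the picture. A call takes as long as a camera call. They do not tell look-alikes from the thing itself.
- spot_in(camera, thing): "box" ([left, top, width, height] in pixels, round what is visible of it).
- masks_of(camera, thing): "region" (420x560 bool, what is visible of it) and "box" ([left, top, width, height] in pixels, round what is visible of it).
- pinpoint(camera, thing): "position" ([column, row] in pixels: a listed point, or the origin of a listed thing).
The state is a dict: "time": time; "joint_pos": joint angles; "joint_vel": joint speeds; "joint_efforts": joint torques, N m; "tool_pos": TCP position; "tool_rot": TCP orientation; "contact_force": force on the tool from outside, world axes, zero at the start; "ft_torque": the same for the moment, N m; "gripper_width": opening from 0.0 (shut) to 1.0 (fully open); "grasp_force": force on a finger pad.
Only numpy, scipy, OpenCV 4.12 (cv2) and the standard library are available. Lean on these libraries where they do the work, as an engineer would, in place of code of your own. Each camera call takes 0.05 s, during which the arm holds its last target. There are 200 camera calls.

## Working session

There is one attempt and no reset: what is moved stays moved. The work goes in short steps, Python scripts to look and compute and a shell command to move; the robot and the scene stay as the last step left them, time stands still between calls to the robot, and variables do not carry over. Pictures are saved under pics/ and viewed, at most 10 in all, crops included, and the job is handed in when it is done.

```bash
ls; mkdir -p pics; cat > h.py <<'E'
import numpy as np, cv2
from plant import *
def w(cam,u,v,d):
    c=camera_info(cam); p=np.array([(u-c['cx'])/c['fx']*d,-(v-c['cy'])/c['fy']*d,-d,1]); return (np.array(c['T'])@p)[:3]
def ray_z(cam,u,v,z):
    a=w(cam,u,v,0.); b=w(cam,u,v,1.); t=(z-a[2])/(b[2]-a[2]); return a+t*(b-a)
def px(cam,P):
    c=camera_info(cam); q=np.linalg.inv(np.array(c['T']))@np.append(P,1); return c['cx']-c['fx']*q[0]/q[2], c['cy']+c['fy']*q[1]/q[2]
E
python3 - <<'E'
from h import *
for n in ("top","side"):
    p,d=grab_frame(n); cv2.imwrite(f"pics/{n}0.png",p); c=camera_info(n)
    print(n,{k:(np.round(v,3).tolist()) for k,v in c.items()})
    for t in ("nut_bar","nut_collar","washer_grip","washer_bore","tray"):
        print(t,[(np.round(r['position']).tolist(),round(r['conf'],2)) for r in pinpoint(n,t)][:4])
E
```

```text
pics
top {'fx': 396.669, 'fy': 396.669, 'cx': 280.549, 'cy': 210.101, 'T': [[-0.005, 0.992, -0.123, 0.366], [-1.0, -0.003, 0.011, -0.015], [0.011, 0.123, 0.992, 1.333], [0.0, 0.0, 0.0, 1.0]]}
nut_bar [([237.0, 194.0], 0.71), ([238.0, 193.0], 0.64)]
nut_collar [([238.0, 196.0], 0.72)]
washer_grip [([194.0, 273.0], 0.86), ([261.0, 190.0], 0.75), ([155.0, 300.0], 0.54)]
washer_bore [([134.0, 293.0], 0.78), ([217.0, 282.0], 0.61), ([238.0, 192.0], 0.5)]
tray [([367.0, 216.0], 0.96)]
side {'fx': 545.997, 'fy': 545.997, 'cx': 283.234, 'cy': 201.532, 'T': [[-0.845, 0.407, -0.347, -0.15], [-0.535, -0.622, 0.572, 1.105], [0.017, 0.669, 0.743, 1.573], [0.0, 0.0, 0.0, 1.0]]}
nut_bar []
nut_collar [([256.0, 218.0], 0.47)]
washer_grip [([300.0, 343.0], 0.94), ([266.0, 199.0], 0.61)]
washer_bore [([275.0, 355.0], 0.88), ([260.0, 219.0], 0.67), ([313.0, 285.0], 0.44)]
tray [([322.0, 172.0], 0.8)]
```

View pics/top0.png

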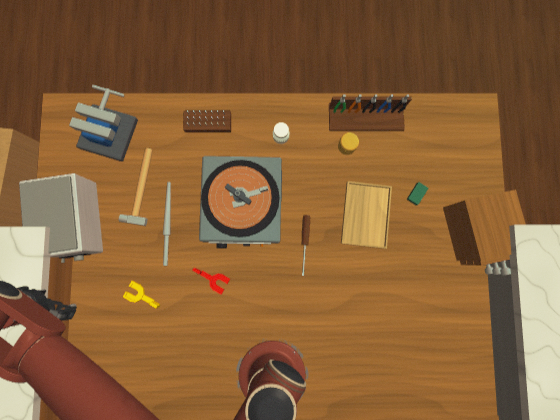

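View pics/side0.png

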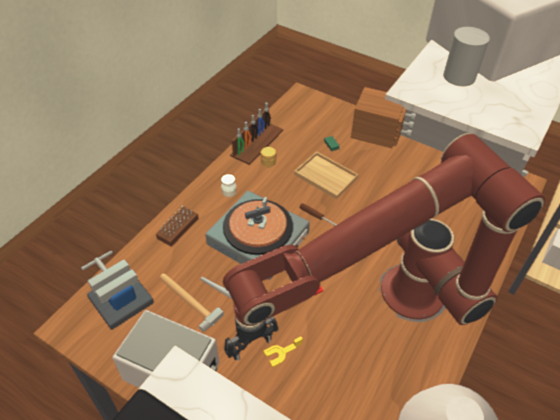

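Candidates for the washer in the top view: red look-alike (213,280), yellow look-alike (140,295), and the steel one under the nut, tab at (262,190). I choose the steel one on the lap and check it in a close crop.

```bash
python3 - <<'E'
from h import *
p,d=grab_frame("top"); c=p[150:250,190:290]
cv2.imwrite("pics/crop1.png",cv2.resize(c,(600,600),interpolation=cv2.INTER_CUBIC))
mp=lambda u,v:print((u,v),np.round(d[v,u],3),np.round(w("top",u,v,d[v,u]),3))
for u,v in [(238,193),(230,188),(246,199),(262,190),(264,189),(252,192),(215,200),(367,216)]: mp(u,v)
# heights map around nut
c=camera_info("top");T=np.array(c['T']);V,U=np.mgrid[150:250,190:290];D=d[150:250,190:290]
P=np.stack([(U-c['cx'])/c['fx']*D,-(V-c['cy'])/c['fy']*D,-D,np.ones_like(D)],-1)@T.T
z=P[...,2]; print(np.median(z[(np.hypot(U-240,V-197)<36)]))
for lo,hi,n in [(0.136,0.168,'bar'),(0.168,.19,'stud'),(0.118,0.136,'mid')]:
    m=(z>lo)&(z<hi)&(np.hypot(U-240,V-197)<40); Q=P[m][:,:3]
    if len(Q)<3: print(n,len(Q));continue
    print(n,len(Q),Q.mean(0).round(4),Q[:,2].min().round(4),np.median(Q[:,2]).round(4),Q[:,2].max().round(4))
    q=Q[:,:2]-Q[:,:2].mean(0); e,vv=np.linalg.eigh(q.T@q); print(vv[:,1],np.degrees(np.arctan2(vv[1,1],vv[0,1])),np.ptp(q@vv[:,1]),np.ptp(q@vv[:,0]))
for r in range(25,60,1): print(''.join('%4d'%round(1000*(x-.1)) for x in z[r,30:80]))
E
```

```text
(238, 193) 1.172 [0.561 0.097 0.175]
(230, 188) 1.187 [0.579 0.123 0.161]
(246, 199) 0.0 [ 0.366 -0.015  1.333]
(262, 190) 1.213 [0.577 0.028 0.136]
(264, 189) 1.216 [0.58  0.022 0.134]
(252, 192) 1.241 [0.576 0.06  0.107]
(215, 200) 1.246 [0.552 0.177 0.098]
(367, 216) 1.339 [ 0.51  -0.322  0.005]
0.09938244496389781
bar 175 [0.5607 0.0963 0.1571] 0.136 0.1605 0.168
[0.39499107 0.91868496] 66.73458289382427 0.11559091670272927 0.07289380662483377
stud 20 [0.5609 0.1003 0.1744] 0.1717 0.1745 0.1781
[-0.1963173   0.98054042] 101.32168698026658 0.012788551315219993 0.01261245368073589
mid 59 [0.5678 0.0666 0.1264] 0.1183 0.1245 0.1359
[-0.31306959  0.94973019] 108.24431610296459 0.10890218521250905 0.03559700855004455
   1   2  -1  -4   0   1  -3  -3   0  -1  -1  -4  -2   0  -4   0  -2  -1   1  -1   1  -1  -2  -5  -3   2   3   0   0  -3   2  -3   0  -3  -3  -1  -6  -2   2   1   2   1 -12 -18 -15 -16 -12 -19 -14 -16
   3  -2   3   3   6   1   1   5   0  -1  -2   2  -1  -1  -3   3   4   2   2   1   3   1  -1  -1   3   3   4   5  -2  -2   1   4  -2   1   1  -3   0   1  -3   1   1   0  -1 
[... 5960 characters left out ...]
6   4   2   4   1   3   0  -2  -2   1   2   1   1  -2   6   0   0   0  -4  -5  -2   0   2   0   4
  -1  -5  -2   3   4   1   3  -1  -1   5  -4  -1  -2   9  13  14   7  -4  -5   1  -2   1   0   0   1   0  -1   2  -1   3   7   5  -1   1  -1   2   1  -1  -4  -3   1   1   2   0  -6   4  -1  -1   2   1
  -4  -4   1   1  -1   1  -2   2  -4   0  -1   0  -1   2  -2  -4   4   4   5   3   0  -3   0  -1  -1  -2   2   0   1  -1  -1   7  -1  -1  -1  -2  -2   3   4  -4   2  -4   3   1   6  -2  -1   2   2  -3
   0  -2   0  -1  -3  -1   1   1   1   1   4  -2  -1   5   0   1  -2   1   1   1  -6   2  -2   3  -1  -4  -1   0   2   2   3   3   2   31233  -2  -1  -4   5  -2   1   3  -1   2   2   0  -3  -4   3 -15
```

View pics/crop1.png

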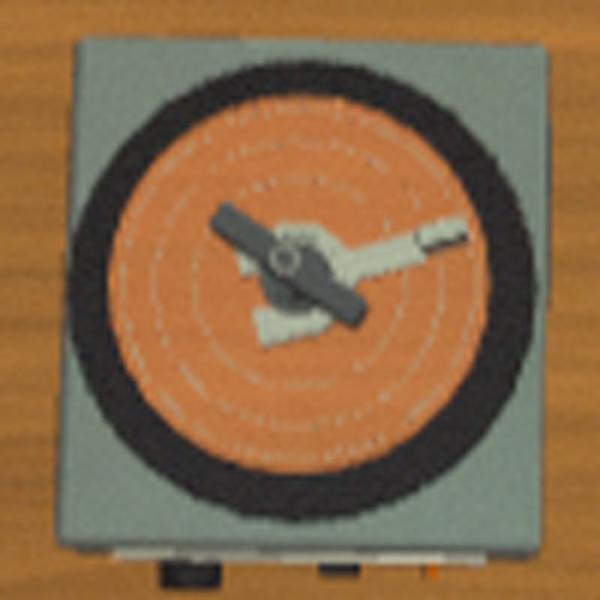

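The crop shows the grey steel washer hooked under the dark bar, with its tab at crop (442,233), i.e. full (263.7,188.8). The bar runs from crop (222,213) to (358,315). That is the right washer.

```bash
cat >> h.py <<'E'
def cloud(cam,u0,v0,u1,v1,n=3):
    D=np.stack([grab_frame(cam)[1] for _ in range(n)]); D[(D<.3)]=np.nan; D=np.nanmedian(D,0)[v0:v1,u0:u1]
    c=camera_info(cam); V,U=np.mgrid[v0:v1,u0:u1]
    P=np.stack([(U-c['cx'])/c['fx']*D,-(V-c['cy'])/c['fy']*D,-D,np.ones_like(D)],-1)@np.array(c['T']).T
    return P[...,:3].reshape(-1,3)
def rect(Q):
    (cx,cy),(a,b),an=cv2.minAreaRect((Q[:,:2]*1000).astype(np.float32))
    if a<b: a,b,an=b,a,an+90
    return dict(c=(round(cx,1),round(cy,1)),L=round(a,1),W=round(b,1),ang=round((an+90)%180-90,1),z=round(1000*np.median(Q[:,2]),1),n=len(Q))
def toolinfo():
    s=state(); from scipy.spatial.transform import Rotation as R
    q=s['tool_rot']; M=R.from_quat([q[1],q[2],q[3],q[0]]).as_matrix()
    print('t',round(s['time'],2),'tcp',np.round(s['tool_pos'],4),'y ang',np.round(np.degrees(np.arctan2(M[1,1],M[0,1])),1),'z',np.round(M[:,2],3),'q',np.round(s['joint_pos'],3),'F',np.round(s['contact_force'],1),'M',np.round(s['ft_torque'],2),'w',round(s['gripper_width'],3),'g',round(s['grasp_force'],1))
E
python3 - <<'E'
from h import *
toolinfo()
P=cloud("top",190,150,290,250,5)
n=np.hypot(P[:,0]-.561,P[:,1]-.099)
s=P[(P[:,2]>.169)&(n<.03)&(P[:,2]<.19)]; print('stud',rect(s),s.mean(0))
print('bar',rect(P[(P[:,2]>.152)&(P[:,2]<.167)&(n<.06)]))
print('tab',rect(P[(P[:,2]>.126)&(P[:,2]<.145)&(np.hypot(P[:,0]-.579,P[:,1]-.025)<.025)]))
lap=P[(P[:,2]>.092)&(P[:,2]<.104)];print('lap',rect(lap))
P=cloud("top",335,170,400,260)
print('tray',rect(P[(P[:,2]>.014)&(P[:,2]<.03)]))
p,d=grab_frame("top")
for t in ("tray","nut_bar","nut_collar","washer_grip"):
    for r in masks_of("top",t)[:2]:
        ys,xs=np.nonzero(r['region']); print(t,round(r['conf'],2),r['box'])
E
```

```text
t 0.65 tcp [0.2621 0.5674 0.2313] y ang 65.2 z [ 0.  0. -1.] q [ 1.019  0.053  1.613  0.     1.476 -0.119] F [-0.3 -0.  -0.6] M [0.04 0.   0.06] w 1.003 g 0.0
stud {'c': (561.5, 100.6), 'L': 12.4, 'W': 12.1, 'ang': -1.0, 'z': np.float64(174.7), 'n': 20} [0.56084959 0.10023895 0.17460732]
bar {'c': (560.9, 100.1), 'L': 89.0, 'W': 15.9, 'ang': 54.2, 'z': np.float64(161.2), 'n': 143}
tab {'c': (582.3, 24.7), 'L': 25.2, 'W': 9.9, 'ang': -74.2, 'z': np.float64(133.7), 'n': 32}
lap {'c': (560.7, 100.1), 'L': 197.6, 'W': 195.7, 'ang': 44.6, 'z': np.float64(100.0), 'n': 2686}
tray {'c': (513.2, -316.6), 'L': 210.0, 'W': 151.4, 'ang': -6.8, 'z': np.float64(21.1), 'n': 397}
tray 0.72 [341.5, 180.9, 49.1, 65.6]
tray 0.4 [118.9, 149.4, 31.5, 77.9]
nut_bar 0.64 [226.1, 183.6, 25.3, 20.2]
nut_collar 0.66 [226.8, 185.8, 22.0, 21.9]
washer_grip 0.88 [123.2, 279.4, 37.1, 29.4]
washer_grip 0.8 [227.9, 185.8, 39.0, 20.8]
```

```bash
python3 -m handwheel '[[[0.0166,-0.026,0,0,0,4.39],[0.0166,-0.026,0,0,0,4.39],[0.0166,-0.026,0,0,0,4.39],[0.0166,-0.026,0,0,0,4.39],[0.0166,-0.026,0,0,0,4.39],[0.0166,-0.026,0,0,0,4.39],[0.0166,-0.026,0,0,0,4.39],[0.0166,-0.026,0,0,0,4.39],[0.0166,-0.026,0,0,0,4.39],[0.0166,-0.026,0,0,0,4.39],[0.0166,-0.026,0,0,0,4.39],[0.0166,-0.026,0,0,0,4.39],[0.0166,-0.026,0,0,0,4.39],[0.0166,-0.026,0,0,0,4.39],[0.0166,-0.026,0,0,0,4.39],[0.0166,-0.026,0,0,0,4.39],[0.0166,-0.026,0,0,0,4.39],[0.0166,-0.026,0,0,0,4.39],[0,0,0,0,0,0],[0,0,0,0,0,0]]]' 1; python3 -c "
from h import *
toolinfo()"
```

```text
time: 2.97
tool_pos: [0.5614, 0.0982, 0.2312]
tool_rot: [-0.0, -0.454, 0.891, 0.0]
contact_force: [-0.1, 0.8, -0.4]
gripper_width: 1.0
grasp_force: 0.0
t 2.97 tcp [0.5614 0.0982 0.2312] y ang 144.0 z [-0.  0. -1.] q [ 0.042 -0.078  1.742  0.     1.477 -2.471] F [-0.1  0.8 -0.4] M [ 0.   -0.03  0.02] w 1.0 g 0.0
```

```bash
python3 -m handwheel '[[[0,0.0018,-0.015,0,0,0.2],[0,0,-0.015,0,0,0],[0,0,-0.015,0,0,0],[0,0,-0.015,0,0,0],[0,0,-0.015,0,0,0],[0,0,-0.014,0,0,0],[0,0,0,0,0,0],[0,0,0,0,0,0]]]' 1; python3 -m handwheel '[[[0,0,0,0,0,0],[0,0,0,0,0,0],[0,0,0,0,0,0],[0,0,0,0,0,0],[0,0,0,0,0,0],[0,0,0,0,0,0],[0,0,0,0,0,0],[0,0,0,0,0,0]]]' 0; python3 -c "
from h import *
toolinfo()"
```

```text
time: 3.63
tool_pos: [0.56, 0.1018, 0.1414]
tool_rot: [-0.001, -0.458, 0.889, 0.0]
contact_force: [-0.1, -0.2, -0.1]
gripper_width: 0.999
grasp_force: 0.0
time: 4.3
tool_pos: [0.5629, 0.1, 0.1435]
tool_rot: [0.002, -0.457, 0.889, -0.002]
contact_force: [4.1, -3.5, -1.3]
gripper_width: 0.166
grasp_force: 62.6
t 4.3 tcp [0.5629 0.1    0.1435] y ang 144.4 z [ 0.005 -0.002 -1.   ] q [ 4.700e-02 -6.000e-03  1.823e+00 -2.000e-03  1.320e+00 -2.473e+00] F [ 4.1 -3.5 -1.3] M [-0.47 -0.62 -0.03] w 0.166 g 62.6
```

```bash
python3 -m handwheel '[[[0.001,-0.0008,0,0,0,0],[0.001,-0.0007,0.0001,0,0,-2],[0,0,0.0001,0,0,-2],[0,0,0,0,0,-2],[0,0,0.0001,0,0,-2],[0,0,0,0,0,-2]]]'; python3 -c "
from h import *
toolinfo()"; python3 -m handwheel '[[[0,0,0.0001,0,0,-2],[0,0,0,0,0,-2],[0,0,0.0001,0,0,-2],[0,0,0,0,0,-2],[0,0,0.0001,0,0,-2]]]'; python3 -c "
from h import *
toolinfo()"
```

```text
time: 4.8
tool_pos: [0.5633, 0.0998, 0.1436]
tool_rot: [0.0, -0.378, 0.926, 0.0]
contact_force: [-0.1, -0.5, 4.0]
gripper_width: 0.172
grasp_force: 62.7
t 4.8 tcp [0.5633 0.0998 0.1436] y ang 134.4 z [ 0.001  0.001 -1.   ] q [ 4.500e-02 -3.000e-03  1.820e+00  1.000e-03  1.324e+00 -2.300e+00] F [-0.1 -0.5  4. ] M [0.14 0.17 0.31] w 0.172 g 62.7
time: 5.22
tool_pos: [0.5633, 0.0999, 0.1438]
tool_rot: [0.0, -0.295, 0.955, 0.0]
contact_force: [-0.3, 0.5, 2.4]
gripper_width: 0.169
grasp_force: 62.7
t 5.22 tcp [0.5633 0.0999 0.1438] y ang 124.4 z [ 0.001  0.001 -1.   ] q [ 4.500e-02 -3.000e-03  1.819e+00  1.000e-03  1.324e+00 -2.126e+00] F [-0.3  0.5  2.4] M [0.13 0.1  0.24] w 0.169 g 62.7
```

```bash
python3 -m handwheel '[[[0,0,0.0001,0,0,-3],[0,0,0.0001,0,0,-3],[0,0,0.0001,0,0,-3],[0,0,0,0,0,-3],[0,0,0.0001,0,0,-3],[0,0,0.0001,0,0,-3],[0,0,0.0001,0,0,-3],[0,0,0.0001,0,0,-3],[0,0,0,0,0,-3],[0,0,0.0001,0,0,-3],[0,0,0.0001,0,0,-3],[0,0,0.0001,0,0,-3],[0,0,0.0001,0,0,-3],[0,0,0,0,0,-3],[0,0,0.0001,0,0,-3],[0,0,0.0001,0,0,-3],[0,0,0.0001,0,0,-3],[0,0,0.0001,0,0,-3],[0,0,0.0001,0,0,-3],[0,0,0.0001,0,0,-3]]]'; python3 -c "
from h import *
toolinfo()"; python3 -m handwheel '[[[0,0,0.0001,0,0,-2],[0,0,0,0,0,-2],[0,0,0.0001,0,0,-2],[0,0,0,0,0,-2],[0,0,0.0001,0,0,-2],[0,0,0,0,0,-2],[0,0,0.0001,0,0,-2],[0,0,0,0,0,-2],[0,0,0.0001,0,0,-2],[0,0,0.0001,0,0,-2]]]'; python3 -c "
from h import *
toolinfo()"
```

```text
time: 6.88
tool_pos: [0.5637, 0.0999, 0.1456]
tool_rot: [0.001, 0.222, 0.975, 0.001]
contact_force: [1.5, -0.5, 2.5]
gripper_width: 0.17
grasp_force: 62.5
t 6.88 tcp [0.5637 0.0999 0.1456] y ang 64.3 z [ 0.002  0.001 -1.   ] q [ 4.500e-02 -5.000e-03  1.818e+00  1.000e-03  1.326e+00 -1.077e+00] F [ 1.5 -0.5  2.5] M [ 0.11 -0.3   0.26] w 0.17 g 62.5
time: 7.72
tool_pos: [0.5638, 0.0998, 0.1461]
tool_rot: [0.001, 0.388, 0.922, 0.001]
contact_force: [1.1, 0.2, 1.1]
gripper_width: 0.171
grasp_force: 62.5
t 7.72 tcp [0.5638 0.0998 0.1461] y ang 44.4 z [ 0.003  0.    -1.   ] q [ 0.045 -0.005  1.818  0.     1.327 -0.729] F [1.1 0.2 1.1] M [ 0.05 -0.4   0.28] w 0.171 g 62.5
```

```bash
cat > chk.py <<'E'
from h import *
import sys
s=state(); m=s['ft_torque'][2]; print(round(s['time'],2),'Mz',round(m,3),'Fz',np.round(s['contact_force'][2],1)); sys.exit(m>0.38)
E
H='python3 -m handwheel'
$H '[[[0,0,0.0001,0,0,-1],[0,0,0,0,0,-1],[0,0,0,0,0,-0.5]]]' >/dev/null && python3 chk.py && $H '[[[0,0,0.0001,0,0,-1],[0,0,0,0,0,-1],[0,0,0,0,0,-0.5]]]' >/dev/null && python3 chk.py && $H '[[[0,0,0.0001,0,0,-1],[0,0,0,0,0,-1],[0,0,0,0,0,-0.5]]]' >/dev/null && python3 chk.py && $H '[[[0,0,0.0001,0,0,-1],[0,0,0,0,0,-1],[0,0,0,0,0,-0.5]]]' >/dev/null && python3 chk.py && $H '[[[0,0,0.0001,0,0,-1],[0,0,0,0,0,-1],[0,0,0,0,0,-0.5]]]' >/dev/null && python3 chk.py && $H '[[[0,0,0.0001,0,0,-1],[0,0,0,0,0,-1],[0,0,0,0,0,-0.5]]]' >/dev/null && python3 chk.py && $H '[[[0,0,0,0,0,-1],[0,0,0,0,0,-1],[0,0,0,0,0,-0.5]]]' >/dev/null && python3 chk.py && $H '[[[0,0,0,0,0,-1],[0,0,0.0001,0,0,-1],[0,0,0,0,0,-0.5]]]' >/dev/null && python3 chk.py; python3 -c "
from h import *
toolinfo()"
```

```text
7.97 Mz 0.26 Fz 2.4
t 7.97 tcp [0.5638 0.0998 0.1462] y ang 41.9 z [ 0.002  0.    -1.   ] q [ 0.045 -0.005  1.818  0.     1.327 -0.686] F [ 2.4 -0.1  2.4] M [ 0.17 -0.66  0.26] w 0.17 g 62.7False
```

```bash
sed -i 's/sys.exit(m>0.38)/sys.exit(int(m>0.38))/' chk.py
H='python3 -m handwheel'
$H '[[[0,0,0.0001,0,0,-1],[0,0,0,0,0,-1],[0,0,0,0,0,-0.5]]]' >/dev/null && python3 chk.py && $H '[[[0,0,0.0001,0,0,-1],[0,0,0,0,0,-1],[0,0,0,0,0,-0.5]]]' >/dev/null && python3 chk.py && $H '[[[0,0,0.0001,0,0,-1],[0,0,0,0,0,-1],[0,0,0,0,0,-0.5]]]' >/dev/null && python3 chk.py && $H '[[[0,0,0.0001,0,0,-1],[0,0,0,0,0,-1],[0,0,0,0,0,-0.5]]]' >/dev/null && python3 chk.py && $H '[[[0,0,0.0001,0,0,-1],[0,0,0,0,0,-1],[0,0,0,0,0,-0.5]]]' >/dev/null && python3 chk.py && $H '[[[0,0,0,0,0,-1],[0,0,0.0001,0,0,-1],[0,0,0,0,0,-0.5]]]' >/dev/null && python3 chk.py && $H '[[[0,0,0,0,0,-1],[0,0,0.0001,0,0,-1],[0,0,0,0,0,-0.5]]]' >/dev/null && python3 chk.py && $H '[[[0,0,0,0,0,-1],[0,0,0.0001,0,0,-1],[0,0,0,0,0,-0.5]]]' >/dev/null && python3 chk.py; python3 -c "
from h import *
toolinfo()"
```

```text
8.22 Mz 0.227 Fz 3.5
8.47 Mz 0.256 Fz 4.2
8.72 Mz 0.263 Fz 4.1
8.97 Mz 0.222 Fz 4.0
9.22 Mz 0.32 Fz 3.6
9.47 Mz 0.304 Fz 4.0
9.72 Mz 0.234 Fz 4.1
9.97 Mz 0.255 Fz 3.9
t 9.97 tcp [0.5638 0.0996 0.1467] y ang 21.9 z [ 0.002 -0.    -1.   ] q [ 0.045 -0.006  1.817 -0.     1.328 -0.336] F [5.1 1.4 3.9] M [ 0.17 -1.31  0.26] w 0.169 g 62.8
```

```bash
H='python3 -m handwheel'
$H '[[[0.0008,0,0.0001,0,0,-1],[0.0008,0,0,0,0,-1],[0,0,0,0,0,-0.5]]]' >/dev/null && python3 chk.py && $H '[[[0,0,0.0001,0,0,-1],[0,0,0,0,0,-1],[0,0,0,0,0,-0.5]]]' >/dev/null && python3 chk.py && $H '[[[0,0,0.0001,0,0,-1],[0,0,0,0,0,-1],[0,0,0,0,0,-0.5]]]' >/dev/null && python3 chk.py && $H '[[[0,0,0,0,0,-1],[0,0,0,0,0,-1],[0,0,0,0,0,-0.5]]]' >/dev/null && python3 chk.py && $H '[[[0,0,0.0001,0,0,-1],[0,0,0,0,0,-1],[0,0,0,0,0,-0.5]]]' >/dev/null && python3 chk.py && $H '[[[0,0,0,0,0,-1],[0,0,0.0001,0,0,-1],[0,0,0,0,0,-0.5]]]' >/dev/null && python3 chk.py && $H '[[[0,0,0,0,0,-1],[0,0,0.0001,0,0,-1],[0,0,0,0,0,-0.5]]]' >/dev/null && python3 chk.py && $H '[[[0,0,0,0,0,-1],[0,0,0.0001,0,0,-1],[0,0,0,0,0,-0.5]]]' >/dev/null && python3 chk.py; python3 -c "
from h import *
toolinfo()"
```

```text
10.22 Mz 0.224 Fz 6.8
10.47 Mz 0.258 Fz 7.4
10.72 Mz 0.277 Fz 7.3
10.97 Mz 0.287 Fz 6.1
11.22 Mz 0.259 Fz 6.5
11.47 Mz 0.297 Fz 6.7
11.72 Mz 0.26 Fz 6.8
11.97 Mz 0.406 Fz 6.2
t 11.97 tcp [0.5641 0.0995 0.1472] y ang 1.9 z [-0.001 -0.001 -1.   ] q [ 4.500e-02 -3.000e-03  1.814e+00 -1.000e-03  1.333e+00  1.300e-02] F [ 0.8 -0.2  6.2] M [-0.03 -0.48  0.41] w 0.172 g 63.2
```

```bash
H='python3 -m handwheel'
$H '[[[0,0,0,0,0,0]]]' >/dev/null; python3 chk.py;  $H '[[[0,0,0,0,0,-0.6]]]' >/dev/null ; python3 chk.py; $H '[[[0,0,0,0,0,0]]]' >/dev/null; python3 chk.py
```

```text
12.05 Mz 0.363 Fz 5.7
12.13 Mz 0.376 Fz 6.0
12.22 Mz 0.441 Fz 6.4
```

```bash
H='python3 -m handwheel'
$H '[[[0,0,0,0,0,-0.6]]]' >/dev/null ; python3 chk.py; $H '[[[0,0,0,0,0,0]]]' >/dev/null; python3 chk.py; $H '[[[0,0,0,0,0,0]]]' >/dev/null; python3 chk.py
```

```text
12.3 Mz 0.419 Fz 7.2
12.38 Mz 0.467 Fz 6.1
12.47 Mz 0.448 Fz 5.7
```

```bash
H='python3 -m handwheel'
$H '[[[0,0,0,0,0,1],[0,0,0,0,0,1],[0,0,0,0,0,1],[0,0,0,0,0,0]]]' >/dev/null ; python3 chk.py; $H '[[[0,0,0,0,0,0],[0,0,0,0,0,0],[0,0,0,0,0,0],[0,0,0,0,0,0],[0,0,0,0,0,0],[0,0,0.02,0,0,0],[0,0,0.03,0,0,0],[0,0,0.03,0,0,2],[0,-0.035,0,0,0,2],[0,-0.035,0,0,0,2],[0,-0.035,0,0,0,2],[0,-0.035,0,0,0,2],[0,-0.035,0,0,0,2],[0,-0.035,0,0,0,0],[0,-0.035,0,0,0,0],[0,0,0,0,0,0],[0,0,0,0,0,0]]]' 1
python3 - <<'E'
from h import *
toolinfo()
P=cloud("top",190,150,290,250,5)
n=np.hypot(P[:,0]-.561,P[:,1]-.100)
s=P[(P[:,2]>.170)&(n<.03)&(P[:,2]<.19)]; print('stud',rect(s),s.mean(0))
print('bar',rect(P[(P[:,2]>.155)&(P[:,2]<.170)&(n<.06)]))
print('tab',rect(P[(P[:,2]>.126)&(P[:,2]<.145)&(np.hypot(P[:,0]-.582,P[:,1]-.025)<.03)]))
p,d=grab_frame("top"); cv2.imwrite("pics/crop2.png",cv2.resize(p[150:250,190:310],(720,600),interpolation=cv2.INTER_CUBIC))
E
```

```text
12.8 Mz 0.125 Fz 6.8
time: 14.22
tool_pos: [0.564, -0.1467, 0.2263]
tool_rot: [-0.001, 0.605, 0.796, -0.0]
contact_force: [0.1, 1.1, 0.4]
gripper_width: 1.001
grasp_force: 0.0
t 14.22 tcp [ 0.564  -0.1467  0.2263] y ang 15.5 z [-0.001  0.001 -1.   ] q [-0.382 -0.043  1.717  0.     1.469 -0.653] F [0.1 1.1 0.4] M [-0.01 -0.03  0.02] w 1.001 g 0.0
stud {'c': (561.5, 100.5), 'L': 12.6, 'W': 11.9, 'ang': -1.6, 'z': np.float64(174.0), 'n': 20} [0.560931   0.10028777 0.17411572]
bar {'c': (561.1, 99.8), 'L': 87.2, 'W': 16.4, 'ang': -84.9, 'z': np.float64(164.8), 'n': 152}
tab {'c': (582.0, 24.6), 'L': 25.3, 'W': 9.8, 'ang': -74.0, 'z': np.float64(133.8), 'n': 30}
```

View pics/crop2.png

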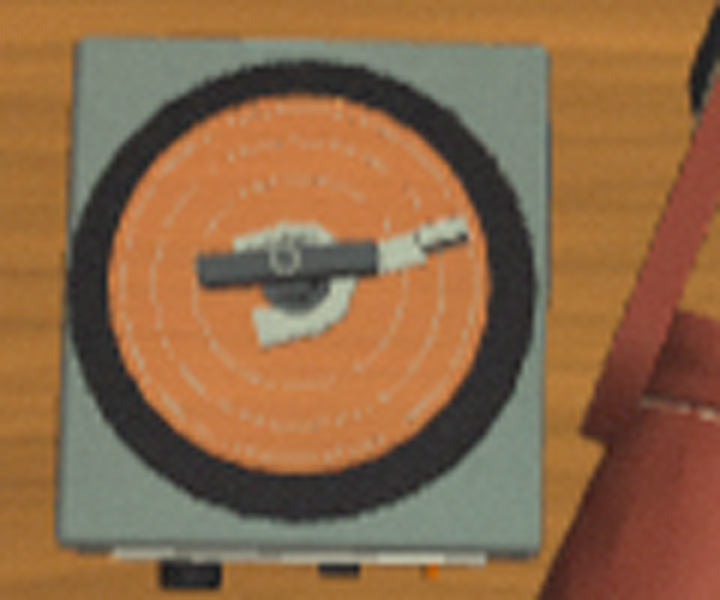

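Bar is now at -85° with its top at 165 mm (nut at the ring). The neck and tab are free at crop (442,233), and the washer hasn't moved. Next I pinch the tab.

```bash
H='python3 -m handwheel'
$H '[[[0.0034,0.0284,0,0,0,0.5],[0.0034,0.0284,0,0,0,0],[0.0034,0.0284,0,0,0,0],[0.0034,0.0284,0,0,0,0],[0.0034,0.0284,0,0,0,0],[0.0034,0.0284,0,0,0,0],[0,0,-0.02,0,0,0],[0,0,-0.02,0,0,0],[0,0,-0.02,0,0,0],[0,0,-0.02,0,0,0],[0,0,0,0,0,0],[0,0,0,0,0,0]]]' 1 | head -2; $H '[[[0,0,-0.015,0,0,0],[0,0,-0.014,0,0,0],[0,0,-0.01,0,0,0],[0,0,0,0,0,0],[0,0,0,0,0,0]]]'; $H '[[[0,0,0,0,0,0],[0,0,0,0,0,0],[0,0,0,0,0,0],[0,0,0,0,0,0],[0,0,0,0,0,0],[0,0,0,0,0,0],[0,0,0,0,0,0],[0,0,0,0,0,0]]]' 0; python3 -c "
from h import *
toolinfo()"
```

```text
time: 15.52
tool_pos: [0.5839, 0.0259, 0.1457]
time: 15.93
tool_pos: [0.5845, 0.0251, 0.1073]
tool_rot: [-0.001, 0.6, 0.8, -0.0]
contact_force: [-0.2, 0.2, 0.1]
gripper_width: 1.003
grasp_force: 0.0
time: 16.6
tool_pos: [0.5852, 0.025, 0.1082]
tool_rot: [0.0, 0.6, 0.8, 0.0]
contact_force: [0.3, -0.1, 2.0]
gripper_width: 0.105
grasp_force: 59.3
t 16.6 tcp [0.5852 0.025  0.1082] y ang 16.2 z [ 0.001 -0.    -1.   ] q [-0.084  0.067  1.811 -0.     1.263 -0.367] F [ 0.3 -0.1  2. ] M [-0.04 -0.   -0.  ] w 0.105 g 59.3
```

```bash
H='python3 -m handwheel'
$H '[[[0.0014,-0.0048,0,0,0,0],[0.0014,-0.0048,0,0,0,0],[0.0027,-0.0096,0,0,0,0]]]'; $H '[[[0.0027,-0.0096,0,0,0,0],[0.0027,-0.0096,0,0,0,0],[0.0027,-0.0096,0,0,0,0],[0.0027,-0.0096,0,0,0,0],[0,0,0,0,0,0]]]' |sed -n 2,4p; $H '[[[0.0027,-0.0096,0,0,0,0],[0.0027,-0.0096,0,0,0,0],[0.0027,-0.0096,0,0,0,0],[0.0027,-0.0096,0,0,0,0],[0,0,0,0,0,0],[0,0,0,0,0,0]]]'
```

```text
time: 16.85
tool_pos: [0.5906, 0.0062, 0.1081]
tool_rot: [-0.0, 0.6, 0.8, 0.0]
contact_force: [0.4, 2.5, 3.5]
gripper_width: 0.106
grasp_force: 59.5
tool_pos: [0.6021, -0.0353, 0.1082]
tool_rot: [0.001, 0.601, 0.799, -0.001]
contact_force: [0.7, -3.0, 3.0]
time: 17.77
tool_pos: [0.6126, -0.0729, 0.1081]
tool_rot: [0.001, 0.601, 0.8, -0.001]
contact_force: [0.0, -2.8, 2.9]
gripper_width: 0.104
grasp_force: 59.5
```

```bash
H='python3 -m handwheel'
$H '[[[0,0,0.01,0,0,0],[0,0,0.02,0,0,0],[0,0,0.02,0,0,0],[-0.0042,-0.0208,0,0,0,5.6],[-0.0042,-0.0208,0,0,0,5.6],[-0.0042,-0.0208,0,0,0,5.6],[-0.0042,-0.0208,0,0,0,5.6],[-0.0042,-0.0208,0,0,0,5.6],[-0.0042,-0.0208,0,0,0,5.6],[-0.0042,-0.0208,0,0,0,5.6],[-0.0042,-0.0208,0,0,0,5.6],[-0.0042,-0.0208,0,0,0,5.6],[-0.0042,-0.0208,0,0,0,5.6],[-0.0042,-0.0208,0,0,0,5.6],[-0.0042,-0.0208,0,0,0,5.6],[0,0,0,0,0,0],[0,0,0,0,0,0]]]'; python3 - <<'E'
from h import *
toolinfo()
p,d=grab_frame("top"); q,_=grab_frame("side")
cv2.imwrite("pics/v3.png",np.vstack([cv2.resize(p[130:280,190:430],(640,400)),cv2.resize(q[130:280,180:420],(640,400))])[:, :] if 0 else np.hstack([cv2.resize(p[130:280,190:430],(400,250)),cv2.resize(q[130:280,180:420],(400,250))]))
E
```

```text
time: 19.18
tool_pos: [0.561, -0.3208, 0.1572]
tool_rot: [-0.001, 0.059, 0.998, 0.0]
contact_force: [0.2, 0.1, -0.9]
gripper_width: 0.11
grasp_force: 58.9
t 19.18 tcp [ 0.561  -0.3208  0.1572] y ang 83.3 z [-0.001  0.001 -1.   ] q [-0.635  0.156  1.627  0.     1.359 -2.088] F [ 0.2  0.1 -0.9] M [ 0.   -0.03  0.02] w 0.11 g 58.9
```

View pics/v3.png

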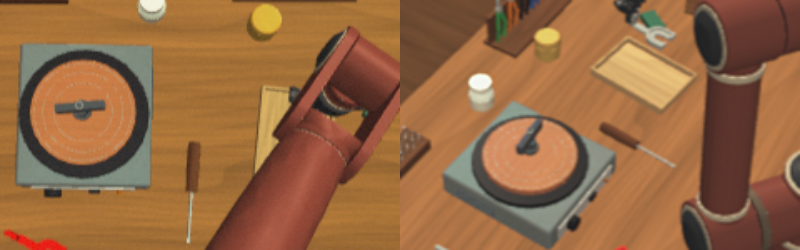

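The lap is bare under the nut. In the side view (right half) the washer hangs level from the gripper near (655,30), over the tray. I lower it.

```bash
H='python3 -m handwheel'
$H '[[[0,0,-0.02,0,0,0],[0,0,-0.02,0,0,0],[0,0,-0.02,0,0,0],[0,0,-0.02,0,0,0],[0,0,-0.02,0,0,0],[0,0,-0.015,0,0,0],[0,0,-0.015,0,0,0],[0,0,0,0,0,0],[0,0,-0.005,0,0,0],[0,0,-0.004,0,0,0],[0,0,0,0,0,0],[0,0,0,0,0,0]]]'
```

```text
time: 20.28
tool_pos: [0.5621, -0.3209, 0.0196]
tool_rot: [0.001, 0.057, 0.998, -0.0]
contact_force: [0.4, -0.3, -1.1]
gripper_width: 0.107
grasp_force: 58.9
```

```bash
H='python3 -m handwheel'
$H '[[[0,0,-0.003,0,0,0],[0,0,-0.002,0,0,0],[0,0,0,0,0,0],[0,0,0,0,0,0]]]' | sed -n 2,4p;  $H '[[[0,0,-0.001,0,0,0],[0,0,0,0,0,0]]]' | sed -n 2,4p; $H '[[[0,0,-0.001,0,0,0],[0,0,0,0,0,0]]]' | sed -n 2,4p
```

```text
tool_pos: [0.5615, -0.3205, 0.0137]
tool_rot: [-0.0, 0.057, 0.998, 0.0]
contact_force: [-0.0, 0.5, -0.8]
tool_pos: [0.5618, -0.3207, 0.0132]
tool_rot: [0.0, 0.057, 0.998, -0.0]
contact_force: [-0.5, 0.1, 0.9]
tool_pos: [0.5618, -0.3207, 0.0132]
tool_rot: [-0.0, 0.057, 0.998, -0.0]
contact_force: [-3.9, 1.6, 6.9]
```

```bash
H='python3 -m handwheel'
$H '[[[0,0,0,0,0,0],[0,0,0,0,0,0],[0,0,0,0,0,0],[0,0,0,0,0,0],[0,0,0,0,0,0],[0,0,0.01,0,0,0],[0,0,0.02,0,0,0],[0,0,0.03,0,0,0],[0,0,0.04,0,0,0],[0,0,0.04,0,0,0],[0,0,0.04,0,0,0],[0.03,0.025,0,0,0,0],[0.03,0.025,0,0,0,0],[0.03,0.025,0,0,0,0],[0.03,0.025,0,0,0,0],[0.03,0.025,0,0,0,0],[0,0,0,0,0,0]]]' 0.5; python3 - <<'E'
from h import *
toolinfo()
for c in("top","side"):
    p,d=grab_frame(c)
    for t in("washer_bore","washer_grip"): print(c,t,[(np.round(r['position']).tolist(),round(r['conf'],2)) for r in pinpoint(c,t)][:4])
    cv2.imwrite(f"pics/f_{c}.png",cv2.resize(p[130:290,190:430] if c=="top" else p[120:300,180:420],(640,430 if c=="top" else 480)))
P=cloud("top",190,150,290,250,5); n=np.hypot(P[:,0]-.561,P[:,1]-.100)
print('bar',rect(P[(P[:,2]>.155)&(P[:,2]<.170)&(n<.06)]))
E
```

```text
time: 22.37
tool_pos: [0.7156, -0.1902, 0.1922]
tool_rot: [0.001, 0.055, 0.999, 0.001]
contact_force: [-0.1, -0.2, 0.1]
gripper_width: 0.5
grasp_force: 0.0
t 22.37 tcp [ 0.7156 -0.1902  0.1922] y ang 83.8 z [ 0.003  0.002 -1.   ] q [-0.361  0.34   1.351  0.003  1.449 -1.823] F [-0.1 -0.2  0.1] M [-0.06  0.06 -0.02] w 0.5 g 0.0
top washer_bore [([216.0, 281.0], 0.86), ([365.0, 224.0], 0.8), ([135.0, 292.0], 0.65)]
top washer_grip [([364.0, 213.0], 0.7), ([195.0, 276.0], 0.64), ([156.0, 304.0], 0.64), ([364.0, 200.0], 0.62)]
side washer_bore [([310.0, 285.0], 0.66), ([332.0, 178.0], 0.59), ([276.0, 354.0], 0.55), ([270.0, 165.0], 0.39)]
side washer_grip [([298.0, 342.0], 0.62), ([292.0, 294.0], 0.55), ([316.0, 165.0], 0.5)]
bar {'c': (561.1, 100.0), 'L': 87.4, 'W': 16.4, 'ang': -85.1, 'z': np.float64(165.0), 'n': 149}
```

View pics/f_top.png

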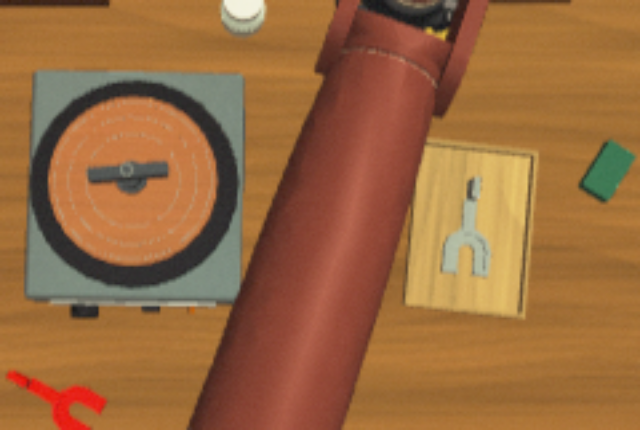

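View pics/f_side.png

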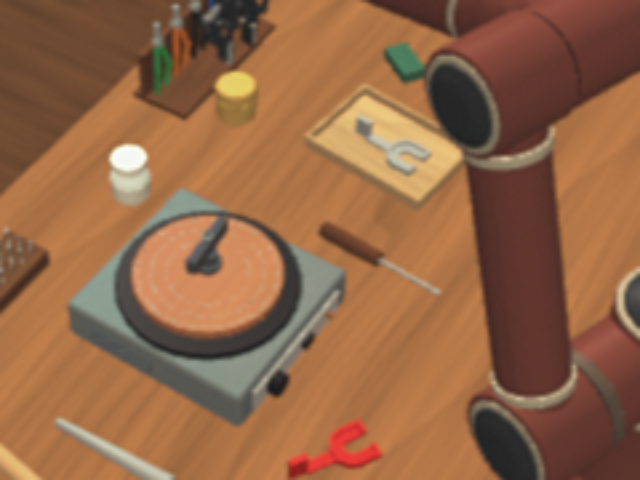

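The washer lies flat and whole inside the tray, with its plate at top-crop (467,250) and its tab at (475,187). The nut bar is still up (top 165.0 mm), the bystanders are where they were, and the gripper touches nothing.

```bash
python3 -c "
from plant import *
print(job_done())"
```

```text
the job is handed in; nothing more can be done
None
```

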